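# Put the scanner battery on charge past the sprung dust flap

## Robot

A 7-joint arm with a two-finger parallel gripper is mounted at the origin on the work surface. World frame = base frame: x ahead of the robot, y to its left, z up, the work surface at z = 0. Lengths are in m, angles in rad, forces in N, time in s.
With the tool pointing down it reaches from about 0.4 to 0.85 m from the base axis. Payload 4.5 kg.
Tool frame: the origin (TCP) lies between the finger pads; the fingertips stand 19 mm ahead of it and the grasp point (between the pads) is the TCP; z points along the fingers, x is the direction in which the jaws open and shut, and the axes are right-handed (so a half turn about z gives the same grasp; the last joint's range is limited). The gripper opens to 85 mm and grips with 20 to 120 N. Pads are 22 mm wide; open, the fingers measure 114 mm over their backs; the gripper's body (76 mm by 85 mm) begins 54 mm behind the grasp point. The pads swing forward as they close: fully open they stand 13 mm farther back than shut.
Start: joints at [-1.077, 0.689, -0.195, 1.565, 0.157, 0.902, -0.215], TCP at [0.277, 0.56, 0.25] pointing down, gripper open.
Joint ranges: [-3.01, 3.01], [-0.46, 2.08], [-1.47, 1.51], [0.13, 2.56], [-1, 4.14], [0.04, 2.09], [-2.66, 2.66]. Speed limits (rad/s): [2.57, 2.57, 3.14, 3.14, 3.14, 3.14, 3.14].

## Interface

Orientations are given as [roll, pitch, yaw] about the fixed x, y, z axes, in that order (R = Rz(yaw) Ry(pitch) Rx(roll)).
In Python, from workcell import ctrl gives the robot as it stands.
- The arm moves only by the tool jog_arm, never from a script. Its argument "plan" is a list that holds one entry, the list of rows, each a list of 7 numbers: the shift along the tool's x, y, z in mm, then the turn, a rotation vector about the tool's x, y, z in rad, then the closure, from -1 (fully open) to 1 (shut). In form: [[[dx, dy, dz, rx, ry, rz, jaw], ...]]. A call has exactly 10 rows; each row is the pose to reach, as a shift and turn from the pose commanded when the call began, along the tool's axes at that moment; what a row does not reach only later rows make up. A row lasts 1/12 s, in which the tool goes at most 41.7 mm and 7.16 degrees, less where a joint would pass 70% of its speed; a pose out of reach is approached as far as the arm can. A call with a gripper value outside its range is refused whole. The fingers move at their own pace and stop on an object; the grip force is fixed at half the most. Time passes only in rows, so rows that repeat a pose let the fingers close, or fill a call up. It gives the time, the measured TCP pose, the force and the opening at its end, in the units of the state.
- ctrl.get_state(): the state, without advancing time (a new reading comes with each control period).
- ctrl.capture(name): name is "scene" or "top" or "wrist"; returns a dict with "pixels" (400x640x3 uint8, blue, green, red), "depth" (400x640 float32, m along the optical axis (not along the pixel's ray), 0 where there is no reading), "K" (3x3 intrinsics, pixels), "position" and "rotation" of the camera in the world. Camera axes: x right, y down, z forward; pixel columns grow to the right and rows downward; lengths in m; the calibration is good to about 2 mm. A picture is of the moment at which its call begins.
- ctrl.finish_job(): hands the job in, once; it reports no verdict.
Trained networks look in a picture, given as the dict that the camera call returned (one of the last four; its "shot" number tells which), for a name from the list of things; names that differ only in an ending like _2 or _b are one class to them, and where a whole thing is asked for, a point or a joint stands for the part that bears it (a point fixed in the world has none). Each returns a list of dicts, best first, with "confidence" (0 to 1); they miss things now and then, are a little off and sometimes report something else, mostly with a low value. They report only what shows in the picture. A call takes as long as a camera call.
- ctrl.boxes_of(picture, label): "point" ([column, row] in pixels, amid what is visible of it).
- ctrl.masks_of(picture, label): "pixels" (400x640 bool, what is visible of it) and "point" ([column, row] in pixels, amid what is visible of it).
- ctrl.tip_of(picture, label): "point" ([column, row] in pixels: a listed point, or the origin of a listed thing).
The state is a dict: "time_s": time; "joint_positions": joint angles; "qd": joint speeds; "joint_torque": joint torques, N m; "tool_pos": TCP position; "tool_rot": TCP orientation; "wrist_force": force on the tool from outside, world axes, zero at the start; "wrist_torque": the same for the moment, N m; "opening": opening from 0.0 (shut) to 1.0 (fully open).
Only numpy, scipy, OpenCV 4.12 (cv2) and the standard library are available. Lean on these libraries where they do the work, as an engineer would, in place of code of your own. Each camera call takes 0.05 s, during which the arm holds its last target. There are 200 camera calls.

## Task

Put the tall slim battery pack on charge: stand it upright in the charger's well, pushing the sprung dust flap open with the pack and keeping it open as you slide the pack down, until the pack meets the sprung contacts at the bottom. Press it firmly but gently onto the contacts, so that they go down at least half of their travel, then let go and leave the pack standing upright on them. Leave everything else on the bench where it is.

Things in the scene. Friction and masses are not known exactly. Their poses are not given: they have to be found in the camera images.
- tall_pack: The battery pack to charge: black plastic slab, 28 mm thick (x), 64 mm wide (y), 140 mm tall (z), about 0.22 kg, grey band near its top, pale label on its sides. Origin: centre of its foot; it stands upright on the bench. May go in either way round. Grip it across the 28 mm, fingertips at most 35 mm below its top, so that they stay above the charger.
- charger: Charger fixed to the bench: grey box 130 (x) x 110 (y) x 110 mm tall. Origin: centre of its underside. In its top one upright well, 42 mm (x, from -11 to +31 mm) by 70 mm (y), bevelled for 10 mm at its +x and both y sides, shut by the flap. Neither pack nor fingers may press on any part of it with more than 25 N.
- well (a point): Where the tall pack's centre line should go down: level with the charger's top (110 mm up), mid-well in y, at x = +15 mm in the charger's frame, so that the pack, its 28 mm along the charger's x, passes 2 mm off the far (+x) wall, with 3 mm of play on either side in y. Axes as the charger's, z up.
- flap (a joint): Angle of the sprung flap, rad: 0 shut (level, 12 mm below the charger's top), 1.45 hanging. Metal plate 38 (x) x 66 mm, hinged on the mouth's near (-x) edge, free edge swings down. A pack pushed down on it meets some 2 to 7 N until its foot is about 50 mm below the charger's top; then the flap's edge just presses on its near face (2 N; the drag may hold up the pack) and stays at about 1.2 rad.
- contacts (a joint): How far the brass contact plate at the well's bottom is pressed down on its springs, m: 0 free, 0.005 at its stop. 2000 N/m: 2.5 mm takes 6 N, the stop 11 N; the pack's weight alone gives about 1 mm. The free plate's top is somewhere from 18 to 46 mm above the charger's underside (64 to 92 mm below its top), hidden and not measured: it must be felt for.
- short_pack: Another battery pack, not for this charger: lower and fatter, 44 x 84 x 80 mm tall, standing on the bench. Origin: centre of its foot. Leave it alone. It and the tall pack stand on the robot's left of the charger, in either order.
- tape: Cardboard tape core lying flat, 100 mm across, 48 mm tall. Leave alone.
- carton: Small carton, 100 x 150 x 70 mm tall. Leave alone.
- oil: Grey plastic oil bottle, 72 mm across, 200 mm tall. Leave alone.
- filter: White oil filter can, 76 mm across, 82 mm tall. Leave alone.
- driver: Screwdriver lying on the bench. Leave alone.

How it is judged:
On the way, in this order (a step that is already met when the one before it is completed fails the run):
1. the tall pack is lifted off the bench (height (world z) of tall_pack above 0.05 m), for 0.1 s.
2. the tall pack holds the flap open, its foot inside the well (value of joint flap above 0.5 rad and z of tall_pack in the frame of well below -0.02 m and horizontal distance between tall_pack and well below 0.012 m), for 0.1 s.
3. the tall pack, upright in the well, presses the contacts down at least 2 mm and is held so (horizontal distance between tall_pack and well below 0.01 m and angle between tall_pack's own z axis and vertical below 0.09 rad and z of tall_pack in the frame of well below -0.06 m and angle between the x axis of tall_pack and the x axis of charger, either way round below 0.12 rad and value of joint contacts above 0.002 m), for 0.3 s.
At the end, for the whole second after the job is handed in: The tall pack stands released and at rest in the well: within 10 mm of its line, upright within 0.09 rad, square within 0.12 rad, its foot over 60 mm below the charger's top and pressing the contacts over 0.3 mm, the flap resting open on it (over 0.8 rad) (horizontal distance between tall_pack and well below 0.01 m and angle between tall_pack's own z axis and vertical below 0.09 rad and z of tall_pack in the frame of well below -0.06 m and angle between the x axis of tall_pack and the x axis of charger, either way round below 0.12 rad and value of joint contacts above 0.0003 m and value of joint flap above 0.8 rad and linear speed of tall_pack below 0.01 m/s); the robot touches nothing.
It fails at once if the pack or the fingers press on the charger, its flap or its contacts with more than 25 N (contact force between any of tall_pack, the fingers and charger above 25 N).
It fails at once if anything else on the bench is moved more than 20 mm (distance of any of short_pack, tape, carton, oil, filter, driver from where it was at the start of the episode above 0.02 m).
It also fails if it takes over 48 s, if anything falls off the work surface, if the arm or the gripper's body presses on something with over 40 N, if the wrist force passes 120 N, or if a joint passes its speed limit or range.

## Working session

There is one attempt and no reset: what is moved stays moved. The work goes in short steps, Python scripts to look and compute and a tool call to move; the robot and the scene stay as the last step left them, time stands still between calls to the robot, and variables do not carry over. Pictures are saved under pics/ and viewed, about 8 in all and at most 12, crops included, and the job is handed in when it is done.

Besides the shell and the picture viewer there is one more tool, called after ">>>" by a JSON object that holds its "op" and its "data". jog_arm: Moves the arm, as the interface text tells. Its arguments: {"type":"object","properties":{"plan":{"type":"array","items":{"type":"array","items":{"type":"array","items":{"type":"number"}}}}},"required":["plan"]}

```bash
mkdir -p pics; cat > h.py <<'E'
import numpy as np,cv2
from workcell import ctrl
def pts(p,m):
    v,u=np.nonzero(m&(p["depth"]>0)); z=p["depth"][v,u]; K=np.array(p["K"])
    c=np.c_[(u-K[0,2])/K[0,0]*z,(v-K[1,2])/K[1,1]*z,z]
    return c@np.array(p["rotation"]).T+np.array(p["position"])
def rect(P,lo,hi):
    q=P[(P[:,2]>lo)&(P[:,2]<hi)]
    if len(q)<10: return None
    (c,s,a)=cv2.minAreaRect((q[:,:2]*1000).astype(np.float32)); return len(q),np.round(c,1),np.round(s,1),round(a,1),round(float(np.median(q[:,2])),4)
E
python3 - <<'E'
from h import *
s=ctrl.get_state(); print(s["tool_pos"],s["tool_rot"],s["wrist_force"],s["opening"],s["time_s"])
ims=[]
for n in("top","scene"):
    p=ctrl.capture(n); ims.append(p["pixels"]); print(n,p["position"])
    for l in("tall_pack","charger","short_pack","oil","carton","filter","tape","driver"):
        for d in ctrl.masks_of(p,l)[:2]:
            P=pts(p,d["pixels"]); zt=np.percentile(P[:,2],98)
            print(l,round(d["confidence"],2),np.round(d["point"]),"ztop",round(zt,3),rect(P,zt-.008,zt+.006))
cv2.imwrite("pics/a.png",cv2.resize(np.vstack(ims),(480,600)))
E
```

```text
[0.27712399 0.55948726 0.24945247] [3.14142658e+00 1.92700127e-03 1.11106418e+00] [ 0.91909347  0.19283265 -0.15216455] 1.0008105698732375 0.0
top [ 0.44434692 -0.0436525   1.14014674]Traceback (most recent call last):
  File "<stdin>", line 8, in <module>
  File "h.py", line 6, in pts
    return c@np.array(p["rotation"]).T+np.array(p["position"])
           ~~~~~~~~~~~~~~~~~~~~~~~~~~~^~~~~~~~~~~~~~~~~~~~~~~~
ValueError: operands could not be broadcast together with shapes (472,) (3,)
```

```bash
sed -i 's/np.array(p\["rotation"\]).T/Rotation.from_euler("xyz",p["rotation"]).as_matrix().T/; 1a from scipy.spatial.transform import Rotation' h.py
python3 - <<'E'
from h import *
ims=[]
for n in("top","scene"):
    p=ctrl.capture(n); ims.append(p["pixels"]); print(n,p["position"],p["rotation"])
    for l in("tall_pack","charger","short_pack","oil","carton","filter","tape","driver"):
        for d in ctrl.masks_of(p,l)[:2]:
            P=pts(p,d["pixels"]); zt=np.percentile(P[:,2],98)
            print(l,round(d["confidence"],2),np.round(d["point"]),"ztop",round(zt,3),rect(P,zt-.008,zt+.006))
cv2.imwrite("pics/a.png",cv2.resize(np.vstack(ims),(480,600)))
E
```

```text
top [ 0.44434692 -0.0436525   1.14014674] [-3.06567416  0.0209867  -1.57921636]
tall_pack 0.82 [206. 203.] ztop 0.144 (246, array([533.8, 298.1]), array([27.8, 64.5]), 2.9, 0.1407)
tall_pack 0.52 [265. 241.] ztop 0.029 (222, array([422.6, 145.7]), array([23.8, 95.4]), 83.1, 0.0248)
charger 0.74 [392. 213.] ztop 0.114 (1433, array([ 500.2, -218. ]), array([129.3, 111. ]), 17.7, 0.1105)
short_pack 0.78 [276. 204.] ztop 0.085 (429, array([530.9, 101.2]), array([84., 43.]), 61.3, 0.0811)
oil 0.9 [456. 171.] ztop 0.202 (133, array([ 623.4, -407.4]), array([29.1, 29.9]), 66.3, 0.1998)
carton 0.61 [207. 137.] ztop 0.075 (1689, array([725.9, 315.2]), array([149.5, 101.3]), 74.1, 0.0713)
filter 0.83 [440. 253.] ztop 0.086 (447, array([ 384.6, -362.2]), array([65.5, 64.2]), 52.5, 0.0819)
driver 0.81 [262. 244.] ztop 0.029 (235, array([396.2, 148.9]), array([ 23.8, 153.2]), 83.1, 0.0247)
scene [1.40397395 0.03804296 0.75995279] [-2.20537434  0.01048336  1.64191508]
tall_pack 0.65 [441. 207.] ztop 0.14 (210, array([537. , 294.9]), array([30.1, 65. ]), 4.7, 0.139)
charger 0.88 [247. 202.] ztop 0.112 (900, array([ 502.5, -221. ]), array([134.8, 109.7]), 17.4, 0.1096)
charger 0.64 [454. 261.] ztop 0.072 (1799, array([735.5, 310.3]), array([148.5, 120.2]), 74.2, 0.0695)
short_pack 0.77 [364. 216.] ztop 0.081 (372, array([532.3,  98.3]), array([84.3, 49.4]), 61.8, 0.0791)
oil 0.94 [159. 218.] ztop 0.2 (115, array([ 625.4, -411. ]), array([30.8, 30.4]), 88.2, 0.1993)
carton 0.65 [453. 264.] ztop 0.072 (1814, array([727.5, 312.4]), array([148.7, 103.5]), 74.6, 0.0695)
filter 0.59 [210. 176.] ztop 0.084 (234, array([ 388.9, -366.8]), array([64.1, 63.2]), 67.7, 0.0814)
tape 0.69 [367. 261.] ztop 0.05 (174, array([704.7, 102.5]), array([28.5, 81.4]), 0.4, 0.0469)
driver 0.71 [373. 194.] ztop 0.027 (105, array([415.7, 143.3]), array([21.3, 77.1]), 83.4, 0.0239)
```

View pics/a.png

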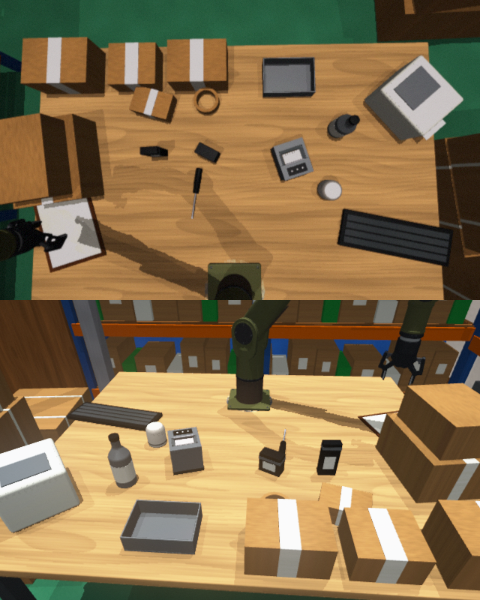

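>>> {"op": "jog_arm", "data": {"plan": [[[-24,70,0,0,0,0.12,-1],[-48,140,0,0,0,0.24,-1],[-72,209,0,0,0,0.36,-1],[-97,279,0,0,0,0.48,-1],[-121,348,0,0,0,0.6,-1],[-121,348,0,0,0,0.72,-1],[-121,348,0,0,0,0.84,-1],[-121,348,0,0,0,0.96,-1],[-121,348,0,0,0,1.05,-1],[-121,348,0,0,0,1.05,-1]]]}}

```text
time_s: 1.83
tool_pos: [0.5424, 0.2879, 0.2507]
tool_rot: [3.135, -0.006, 0.045]
wrist_force: [0.2, -1.4, 0.4]
opening: 1.0
```

```bash
python3 - <<'E'
from h import *
s=ctrl.get_state(); print(s["tool_pos"],s["tool_rot"],s["wrist_force"],s["opening"],s["time_s"],s["joint_positions"])
p=ctrl.capture("wrist"); print(p["position"],p["rotation"])
for d in ctrl.masks_of(p,"tall_pack")[:2]:
    P=pts(p,d["pixels"]); print(d["confidence"],d["point"],np.percentile(P[:,2],98),rect(P,.13,.15))
cv2.imwrite("pics/b.png",p["pixels"])
p=ctrl.capture("top"); 
for d in ctrl.masks_of(p,"charger")[:1]:
    P=pts(p,d["pixels"]); print(rect(P,.106,.118),rect(P,.09,.103)); u,v=map(int,d["point"])
    d2=ctrl.masks_of(p,"flap")[:2]
    for e in d2: print("flap",e["confidence"],e["point"])
    print("well",[(e["confidence"],e["point"]) for e in ctrl.tip_of(p,"well")[:2]])
    cv2.imwrite("pics/c.png",cv2.resize(p["pixels"][v-45:v+45,u-45:u+45],(540,540),interpolation=cv2.INTER_CUBIC)); print(u,v)
E
```

```text
[0.54235061 0.28787709 0.25071128] [ 3.13514715 -0.00581213  0.04472743] [ 0.19480587 -1.4156808   0.43399703] 0.9996046327710809 1.8333 [-0.61307     0.67080932  0.08123503  1.61133573 -0.05545449  0.85984341
 -0.46855698]
[0.53873391 0.35860621 0.37332244] [ 2.85614536 -0.00585072  0.0445766 ]
0.58 [312.3, 177.5] 0.14066301674340592 (2236, array([535.2, 297. ]), array([27.4, 63.5]), 3.0, 0.1393)
0.16 [314.3, 296.6] 0.08044918925945356 None
(1399, array([ 499.7, -218. ]), array([128.9, 110.7]), 17.5, 0.1104) (396, array([ 499.6, -213.1]), array([120.9, 100.8]), 17.7, 0.1)
flap 0.71 [393.8, 209.1]
well [(0.81, [388.5, 207.6])]
391 213
```

View pics/b.png

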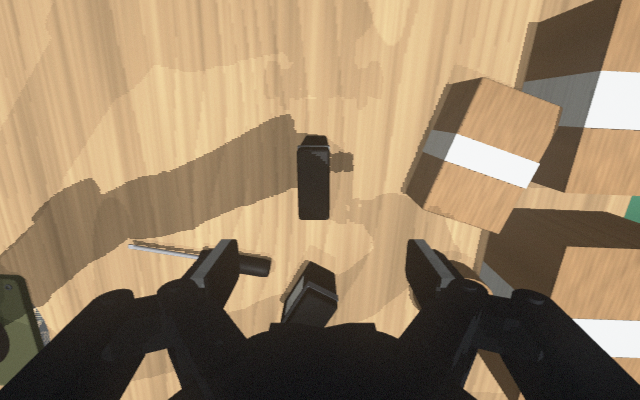

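View pics/c.png

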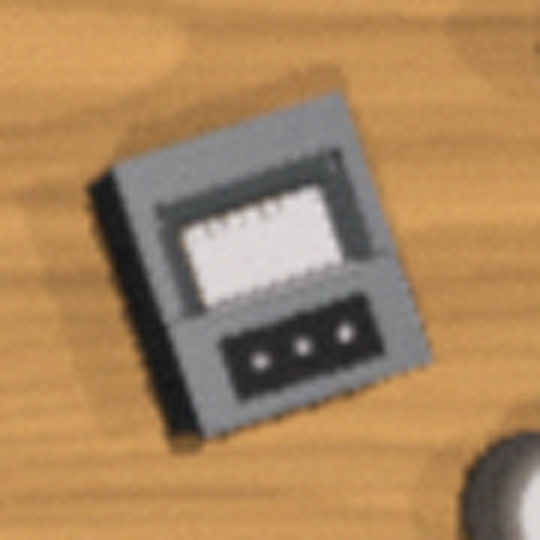

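```bash
python3 - <<'E'
from h import *
s=ctrl.get_state(); print(s["tool_pos"],s["tool_rot"],s["wrist_force"],s["time_s"])
E
```

```text
[0.53413768 0.29923644 0.25024455] [-3.14028747e+00  9.29011184e-04  6.46713467e-02] [0.08471165 0.34158508 0.28377091] 2.1333
```

>>> {"op": "jog_arm", "data": {"plan": [[[1,2,20,0,0,0.01,-1],[1,2,40,0,0,0.01,-1],[1,2,60,0,0,0.01,-1],[1,2,80,0,0,0.01,-1],[1,2,95,0,0,0.01,-1],[1,2,108,0,0,0.01,-1],[1,2,117,0,0,0.01,-1],[1,2,122,0,0,0.01,-1],[1,2,122,0,0,0.01,-1],[1,2,122,0,0,0.01,-1]]]}}

```text
time_s: 2.97
tool_pos: [0.5366, 0.2959, 0.1287]
tool_rot: [-3.141, -0.0, 0.052]
wrist_force: [-0.0, -0.1, 1.5]
opening: 1.002
```

>>> {"op": "jog_arm", "data": {"plan": [[[0,0,0,0,0,0,1],[0,0,0,0,0,0,1],[0,0,0,0,0,0,1],[0,0,0,0,0,0,1],[0,0,0,0,0,0,1],[0,0,0,0,0,0,1],[0,0,0,0,0,0,1],[0,0,0,0,0,0,1],[0,0,0,0,0,0,1],[0,0,0,0,0,0,1]]]}}

```text
time_s: 3.8
tool_pos: [0.5366, 0.2954, 0.1288]
tool_rot: [-3.141, -0.0, 0.051]
wrist_force: [-1.1, -0.9, 6.1]
opening: 0.317
```

>>> {"op": "jog_arm", "data": {"plan": [[[0,0,-8,0,0,0,1],[0,0,-24,0,0,0,1],[0,0,-44,0,0,0,1],[0,0,-64,0,0,0,1],[0,0,-84,0,0,0,1],[0,0,-104,0,0,0,1],[0,0,-122,0,0,0,1],[0,0,-136,0,0,0,1],[0,0,-145,0,0,0,1],[0,0,-145,0,0,0,1]]]}}

```text
time_s: 4.63
tool_pos: [0.5376, 0.2957, 0.2752]
tool_rot: [-3.14, -0.003, 0.051]
wrist_force: [1.4, 0.7, -1.5]
opening: 0.323
```

```bash
python3 - <<'E'
from h import *
s=ctrl.get_state(); print(s["tool_pos"],s["tool_rot"],s["wrist_force"],s["wrist_torque"],s["opening"],s["time_s"])
for n in ("top","scene"):
    p=ctrl.capture(n)
    print(n,"well",[(e["confidence"],e["point"]) for e in ctrl.tip_of(p,"well")[:1]])
    d=ctrl.masks_of(p,"charger")[0]; print(d["confidence"],rect(pts(p,d["pixels"]),.106,.118))
    K=np.array(p["K"])
    for e in ctrl.tip_of(p,"well")[:1]:
        u,v=e["point"]; r=Rotation.from_euler("xyz",p["rotation"]).apply([(u-K[0,2])/K[0,0],(v-K[1,2])/K[1,1],1]); c=np.array(p["position"])
        print("well world",c+r*(.11-c[2])/r[2])
E
```

```text
[0.53756197 0.2956825  0.27519385] [-3.13990908 -0.0032588   0.05079761] [ 1.35411635  0.72476242 -1.48328624] [-0.02500284  0.00704002  0.02898003] 0.323187606627377 4.6333
top well [(0.62, [387.9, 206.6])]
0.9 (1410, array([ 500.1, -217.2]), array([129.3, 109. ]), 17.4, 0.1104)
well world [ 0.51432204 -0.21040075  0.11      ]
scene well [(0.76, [246.2, 186.4])]
0.81 (860, array([ 500.2, -221.8]), array([137.6, 109.8]), 17.9, 0.1097)
well world [ 0.51408864 -0.21391219  0.11      ]
```

>>> {"op": "jog_arm", "data": {"plan": [[[-1,10,0,0,0,0,1],[-3,30,0,0,0,0,1],[-5,55,0,0,0,0,1],[-8,85,0,0,0,0,1],[-11,115,0,0,0,0,1],[-14,145,0,0,0,0,1],[-17,175,0,0,0,0,1],[-20,205,0,0,0,0,1],[-22,230,0,0,0,0,1],[-24,254,0,0,0,0,1]]]}}

```text
time_s: 5.87
tool_pos: [0.525, 0.0375, 0.2734]
tool_rot: [3.141, 0.0, 0.049]
wrist_force: [0.2, -0.1, -2.6]
opening: 0.32
```

>>> {"op": "jog_arm", "data": {"plan": [[[-3,30,0,0,0,-0.03,1],[-6,62,0,0,0,-0.06,1],[-9,95,0,0,0,-0.1,1],[-12,127,0,0,0,-0.14,1],[-15,160,0,0,0,-0.18,1],[-18,190,0,0,0,-0.22,1],[-21,218,0,0,0,-0.25,1],[-23,238,0,0,0,-0.256,1],[-24,250,0,0,0,-0.256,1],[-24,254,0,0,0,-0.256,1]]]}}

```text
time_s: 6.7
tool_pos: [0.5135, -0.2177, 0.2732]
tool_rot: [3.14, 0.001, 0.302]
wrist_force: [1.0, 0.1, -1.8]
opening: 0.321
```

```bash
cat > look.py <<'E'
from h import *
import sys
for i in range(2): p=ctrl.capture("wrist")
s=ctrl.get_state(); print(s["tool_pos"],s["tool_rot"],s["wrist_force"],s["opening"],s["time_s"])
e=ctrl.tip_of(p,"well")[:1]; K=np.array(p["K"])
for e in e:
    u,v=e["point"]; r=Rotation.from_euler("xyz",p["rotation"]).apply([(u-K[0,2])/K[0,0],(v-K[1,2])/K[1,1],1]); c=np.array(p["position"])
    print("well",e["confidence"],u,v,c+r*(.11-c[2])/r[2])
for l in("charger","tall_pack"):
  for d in ctrl.masks_of(p,l)[:1]:
    P=pts(p,d["pixels"]); zs=P[:,2]; print(l,d["confidence"],d["point"],"z range",np.percentile(zs,[2,50,98]),rect(P,.106,.115))
P=pts(p,p["depth"]>0); sel=(np.abs(P[:,2]-.1105)<.004)&(np.hypot(P[:,0]-.5,P[:,1]+.219)<.1); print("depth only",rect(P[sel],0,1))
np.savez("w.npz",**{k:np.array(p[k]) for k in("pixels","depth","K","position","rotation")})
cv2.imwrite("pics/%s.png"%sys.argv[1],p["pixels"])
E
python3 look.py d
```

```text
[ 0.5144254  -0.21447583  0.27313915] [-3.14102943e+00 -4.43121399e-05  3.06010326e-01] [ 0.28980482 -0.19955019 -1.51527627] 0.3157237129103017 6.8
well 0.74 210.8 229.3 [ 0.41345926 -0.30357873  0.11      ]
charger 0.84 [292.7, 164.6] z range [0.01412117 0.10942359 0.11144717] (7820, array([ 501.6, -220.3]), array([130.1, 109.9]), 17.7, 0.1096)
tall_pack 0.57 [321.5, 242.2] z range [0.17476589 0.28356759 0.28495433] None
depth only (7776, array([ 501.6, -220.4]), array([130.1, 110. ]), 17.7, 0.1096)
```

View pics/d.png

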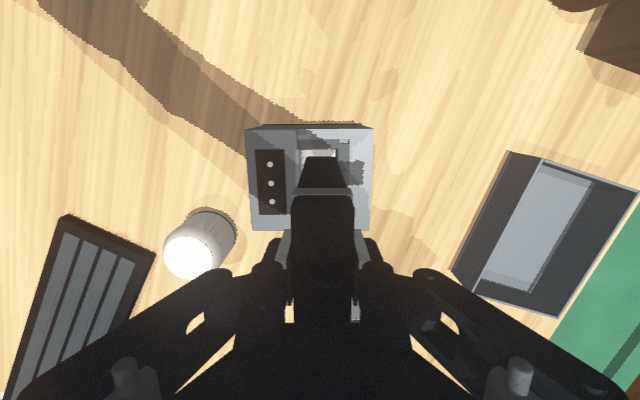

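```bash
cat > rel.py <<'E'
from h import *
w=dict(np.load("w.npz")); d=w["depth"]
P=pts(w,d>0); c=np.array([.5016,-.2204]); a=np.radians(17.7)
R=np.array([[np.cos(a),np.sin(a)],[-np.sin(a),np.cos(a)]])
Q=np.c_[(P[:,:2]-c)@R.T,P[:,2]]*1000
m=(abs(Q[:,0]-15)<25)&(abs(Q[:,1])<60)&(Q[:,2]>125)
Q=Q[m]
for z in range(140,296,8):
    q=Q[(Q[:,2]>z)&(Q[:,2]<z+8)]
    if len(q)>5: print(z,len(q),"x",np.percentile(q[:,0],[1,99]).round(1),"ymax %.1f"%np.percentile(q[:,1],95),"ymin %.1f"%q[:,1].min())
s=(np.array([.51443,-.21448])-c)@R.T*1000; print("tcp",s)
E
python3 rel.py
```

```text
140 16 x [ 3.7 23. ] ymax 33.2 ymin 32.9
148 41 x [-0.4 25.2] ymax 33.3 ymin 31.7
156 43 x [-0.6 25.6] ymax 33.2 ymin 31.1
164 50 x [ 0.3 25.2] ymax 33.4 ymin 32.2
172 64 x [-0.5 25.4] ymax 33.3 ymin 30.5
180 47 x [ 0.3 25.3] ymax 33.3 ymin 32.4
188 71 x [ 0.1 26.1] ymax 33.4 ymin 31.0
196 82 x [ 0.6 25.5] ymax 33.3 ymin 32.0
204 89 x [ 0.2 25.7] ymax 33.3 ymin 31.8
212 85 x [ 0.1 26.3] ymax 33.4 ymin 30.1
220 118 x [ 0.2 25.7] ymax 33.4 ymin 30.5
228 127 x [ 0.4 26.1] ymax 33.4 ymin 31.5
236 142 x [ 0.3 26.1] ymax 33.4 ymin 31.2
244 177 x [ 0.5 26.3] ymax 33.4 ymin 30.7
252 184 x [-5.8 33.4] ymax 33.6 ymin 6.2
260 433 x [-9.6 39.4] ymax 33.7 ymin 6.2
268 612 x [-9.6 39.7] ymax 33.6 ymin 5.9
276 5216 x [-5.7 37. ] ymax 32.8 ymin -29.8
284 3588 x [-4.8 32. ] ymax 28.3 ymin -28.3
292 631 x [-9.5 39.6] ymax 13.6 ymin -10.7
tcp [14.02252253  1.7390118 ]
```

>>> {"op": "jog_arm", "data": {"plan": [[[1,1.5,4,0,0,0,1],[1,1.5,10,0,0,0,1],[1,1.5,16,0,0,0,1],[1,1.5,22,0,0,0,1],[1,1.5,26,0,0,0,1],[1,1.5,30,0,0,0,1],[1,1.5,33,0,0,0,1],[1,1.5,36,0,0,0,1],[1,1.5,38,0,0,0,1],[1,1.5,40,0,0,0,1]]]}}

```text
time_s: 7.78
tool_pos: [0.5161, -0.2157, 0.2331]
tool_rot: [3.142, -0.0, 0.307]
wrist_force: [0.4, 0.0, -2.7]
opening: 0.318
```

>>> {"op": "jog_arm", "data": {"plan": [[[0,0,2,0,0,0,1],[0,0,4,0,0,0,1],[0,0,6,0,0,0,1],[0,0,8,0,0,0,1],[0,0,10,0,0,0,1],[0,0,12,0,0,0,1],[0,0,14,0,0,0,1],[0,0,16,0,0,0,1],[0,0,18,0,0,0,1],[0,0,18,0,0,0,1]]]}}

```text
time_s: 8.62
tool_pos: [0.5168, -0.2156, 0.2151]
tool_rot: [3.141, -0.001, 0.307]
wrist_force: [1.1, -1.3, -0.3]
opening: 0.319
```

>>> {"op": "jog_arm", "data": {"plan": [[[0,0,2,0,0,0,1],[0,0,4,0,0,0,1],[0,0,6,0,0,0,1],[0,0,8,0,0,0,1],[0,0,10,0,0,0,1],[0,0,12,0,0,0,1],[0,0,14,0,0,0,1],[0,0,16,0,0,0,1],[0,0,18,0,0,0,1],[0,0,20,0,0,0,1]]]}}

```text
time_s: 9.45
tool_pos: [0.5159, -0.2155, 0.195]
tool_rot: [-3.141, 0.0, 0.307]
wrist_force: [1.7, 0.8, -0.1]
opening: 0.319
```

>>> {"op": "jog_arm", "data": {"plan": [[[0,0,2,0,0,0,1],[0,0,4,0,0,0,1],[0,0,6,0,0,0,1],[0,0,8,0,0,0,1],[0,0,10,0,0,0,1],[0,0,12,0,0,0,1],[0,0,14,0,0,0,1],[0,0,16,0,0,0,1],[0,0,16,0,0,0,1],[0,0,16,0,0,0,1]]]}}

```text
time_s: 10.28
tool_pos: [0.5161, -0.2155, 0.179]
tool_rot: [-3.141, -0.0, 0.307]
wrist_force: [3.4, 0.1, -3.5]
opening: 0.319
```

>>> {"op": "jog_arm", "data": {"plan": [[[0,0,0.5,0,0,0,1],[0,0,1,0,0,0,1],[0,0,1.5,0,0,0,1],[0,0,2,0,0,0,1],[0,0,2.5,0,0,0,1],[0,0,3,0,0,0,1],[0,0,3.5,0,0,0,1],[0,0,4,0,0,0,1],[0,0,4,0,0,0,1],[0,0,4,0,0,0,1]]]}}

```text
time_s: 11.12
tool_pos: [0.516, -0.2156, 0.1752]
tool_rot: [-3.142, -0.0, 0.307]
wrist_force: [1.7, 0.6, -1.8]
opening: 0.316
```

>>> {"op": "jog_arm", "data": {"plan": [[[0,0,0.5,0,0,0,1],[0,0,1,0,0,0,1],[0,0,1.5,0,0,0,1],[0,0,2,0,0,0,1],[0,0,2.5,0,0,0,1],[0,0,3,0,0,0,1],[0,0,3,0,0,0,1],[0,0,3,0,0,0,1],[0,0,3,0,0,0,1],[0,0,3,0,0,0,1]]]}}

```text
time_s: 11.95
tool_pos: [0.5161, -0.2155, 0.1722]
tool_rot: [-3.142, -0.0, 0.307]
wrist_force: [1.8, 0.9, -1.8]
opening: 0.321
```

>>> {"op": "jog_arm", "data": {"plan": [[[0,0,0.5,0,0,0,1],[0,0,1,0,0,0,1],[0,0,1.5,0,0,0,1],[0,0,2,0,0,0,1],[0,0,2.5,0,0,0,1],[0,0,3,0,0,0,1],[0,0,3.5,0,0,0,1],[0,0,4,0,0,0,1],[0,0,4,0,0,0,1],[0,0,4,0,0,0,1]]]}}

```text
time_s: 12.78
tool_pos: [0.5161, -0.2156, 0.1682]
tool_rot: [-3.142, -0.0, 0.307]
wrist_force: [3.3, 0.2, -2.3]
opening: 0.32
```

>>> {"op": "jog_arm", "data": {"plan": [[[0,0,0.5,0,0,0,1],[0,0,1,0,0,0,1],[0,0,1.5,0,0,0,1],[0,0,2,0,0,0,1],[0,0,2.5,0,0,0,1],[0,0,3,0,0,0,1],[0,0,3.5,0,0,0,1],[0,0,4,0,0,0,1],[0,0,4,0,0,0,1],[0,0,4,0,0,0,1]]]}}

```text
time_s: 13.62
tool_pos: [0.5161, -0.2156, 0.1642]
tool_rot: [-3.142, -0.0, 0.307]
wrist_force: [2.6, 1.9, -2.3]
opening: 0.319
```

>>> {"op": "jog_arm", "data": {"plan": [[[0,0,0.5,0,0,0,1],[0,0,1,0,0,0,1],[0,0,1.5,0,0,0,1],[0,0,2,0,0,0,1],[0,0,2.5,0,0,0,1],[0,0,3,0,0,0,1],[0,0,3.5,0,0,0,1],[0,0,4,0,0,0,1],[0,0,4,0,0,0,1],[0,0,4,0,0,0,1]]]}}

```text
time_s: 14.45
tool_pos: [0.516, -0.2156, 0.1602]
tool_rot: [-3.142, -0.0, 0.307]
wrist_force: [1.4, 0.6, -1.5]
opening: 0.316
```

>>> {"op": "jog_arm", "data": {"plan": [[[0,0,0.5,0,0,0,1],[0,0,1,0,0,0,1],[0,0,1.5,0,0,0,1],[0,0,2,0,0,0,1],[0,0,2.5,0,0,0,1],[0,0,3,0,0,0,1],[0,0,3.5,0,0,0,1],[0,0,4,0,0,0,1],[0,0,4,0,0,0,1],[0,0,4,0,0,0,1]]]}}

```text
time_s: 15.28
tool_pos: [0.5161, -0.2157, 0.1566]
tool_rot: [3.141, -0.0, 0.307]
wrist_force: [0.4, 1.0, 5.7]
opening: 0.322
```

>>> {"op": "jog_arm", "data": {"plan": [[[0,0,0.3,0,0,0,1],[0,0,0.5,0,0,0,1],[0,0,0.5,0,0,0,1],[0,0,0.5,0,0,0,1],[0,0,0.5,0,0,0,1],[0,0,0.5,0,0,0,1],[0,0,0.5,0,0,0,1],[0,0,0.5,0,0,0,1],[0,0,0.5,0,0,0,1],[0,0,0.5,0,0,0,1]]]}}

```text
time_s: 16.12
tool_pos: [0.5161, -0.2157, 0.1563]
tool_rot: [3.141, -0.0, 0.307]
wrist_force: [-0.0, 0.5, 7.2]
opening: 0.318
```

```bash
python3 - <<'E'
from h import *
for i in range(4):
    ctrl.capture("wrist"); s=ctrl.get_state(); print(s["tool_pos"],s["wrist_force"])
E
```

```text
[ 0.51612643 -0.2156969   0.15626258] [-0.39289122  0.82744503  6.88429504]
[ 0.51613804 -0.21570085  0.15627375] [-0.16291641  0.97712833  6.39666627]
[ 0.51610135 -0.21563934  0.15623715] [0.42473872 0.80627216 6.96707117]
[ 0.51609754 -0.21565723  0.1562402 ] [0.29091682 0.37701877 6.77883878]
```

>>> {"op": "jog_arm", "data": {"plan": [[[0,0,-0.5,0,0,0,1],[0,0,-1,0,0,0,1],[0,0,-1.5,0,0,0,1],[0,0,-2,0,0,0,1],[0,0,-2,0,0,0,0],[0,0,-2,0,0,0,-0.3],[0,0,-2,0,0,0,-0.6],[0,0,-2,0,0,0,-1],[0,0,-2,0,0,0,-1],[0,0,-2,0,0,0,-1]]]}}

```text
time_s: 17.15
tool_pos: [0.5158, -0.2156, 0.1576]
tool_rot: [-3.141, 0.0, 0.307]
wrist_force: [0.7, -0.2, -0.2]
opening: 0.999
```

>>> {"op": "jog_arm", "data": {"plan": [[[0,0,0,0,0,0,-1],[0,0,0,0,0,0,-1],[0,0,0,0,0,0,-1],[0,0,-10,0,0,0,-1],[0,0,-25,0,0,0,-1],[0,0,-40,0,0,0,-1],[0,0,-60,0,0,0,-1],[0,0,-80,0,0,0,-1],[0,0,-95,0,0,0,-1],[0,0,-100,0,0,0,-1]]]}}

```text
time_s: 17.98
tool_pos: [0.5173, -0.2161, 0.2609]
tool_rot: [3.139, -0.004, 0.307]
wrist_force: [-0.4, 0.3, 0.3]
opening: 1.003
```

```bash
python3 look.py e; python3 - <<'E'
from h import *
w=dict(np.load("w.npz"))
P=pts(w,w["depth"]>0); c=np.array([.5016,-.2204]); a=np.radians(17.7)
R=np.array([[np.cos(a),np.sin(a)],[-np.sin(a),np.cos(a)]])
Q=np.c_[(P[:,:2]-c)@R.T,P[:,2]]
m=(abs(Q[:,0]-.015)<.03)&(abs(Q[:,1])<.06)&(Q[:,2]>.118)&(Q[:,2]<.18); print("pack z",np.percentile(Q[m][:,2],[5,50,95]),rect(Q[m],.155,.18),rect(Q[m],.12,.145))
E
```

```text
[ 0.51653681 -0.21584398  0.25905872] [ 3.14004701e+00 -2.16435774e-03  3.06930857e-01] [-0.35938082  0.03084934  0.05362889] 0.9993233509030454 18.0833
charger 0.97 [294.7, 172.3] z range [0.01276429 0.10936126 0.11137933] (9656, array([ 501.6, -220.3]), array([130.2, 109.9]), 17.6, 0.1096)
tall_pack 0.97 [323.6, 190.6] z range [0.10445892 0.16920756 0.17066476] (26, array([ 507.7, -183.2]), array([23.3,  0.6]), 16.8, 0.1111)
depth only (9597, array([ 501.6, -220.3]), array([130.2, 109.9]), 17.6, 0.1096)
pack z [0.15062974 0.16923717 0.1703875 ] (2718, array([16.3,  2. ]), array([64. , 28.5]), 89.7, 0.1693) (95, array([16. , 33.2]), array([ 1.2, 27. ]), 89.9, 0.1317)
```

View pics/e.png

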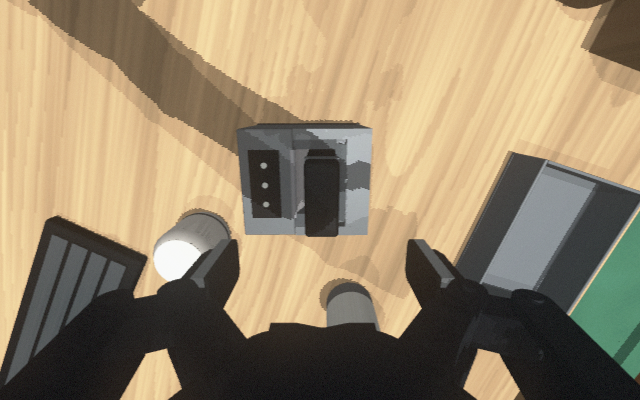

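```bash
python3 - <<'E'
from h import *
p=ctrl.capture("top")
for l in("short_pack","carton","filter","oil"):
    d=ctrl.masks_of(p,l)[0]; P=pts(p,d["pixels"]); zt=np.percentile(P[:,2],98); print(l,rect(P,zt-.008,zt+.006))
p=ctrl.capture("wrist"); d=ctrl.masks_of(p,"tall_pack")[0]; print(rect(pts(p,d["pixels"]),.155,.18))
print(ctrl.finish_job())
E
```

```text
short_pack (450, array([530.6, 101.5]), array([83.8, 43.5]), 61.6, 0.0807)
carton (1680, array([725.4, 316. ]), array([151.7,  99.2]), 73.9, 0.0712)Traceback (most recent call last):
  File "<stdin>", line 4, in <module>
IndexError: list index out of range
```

```bash
python3 - <<'E'
from h import *
p=ctrl.capture("wrist"); d=ctrl.masks_of(p,"tall_pack")[0]; print(rect(pts(p,d["pixels"]),.155,.18))
print(ctrl.finish_job())
E
```

```text
(2735, array([ 516.7, -213.1]), array([28. , 62.9]), 17.7, 0.1693)
the job is handed in; nothing more can be done
None
```

The tall pack is standing released in the charger's well, on the contacts, and the job is handed in. It took about 18 s of the 48 s allowed.

- **Insertion:** I gripped the pack across its 28 mm and lifted it. It then pushed the flap open and slid down in 4 mm steps until the contacts were felt, with the foot about 31 mm above the charger's underside.
- **Press:** I pressed to about 9 N, which is roughly 4 mm of contact travel, and held it for over 0.8 s. Then I eased off 2 mm, opened the gripper and withdrew. I read forces only between moves, and none came near the 25 N limit.
- **Pack at the end:** The last pictures show it about 2.5 mm from the well's line, with a tilt of roughly 0.02 rad and square to the charger within about 0.1°. Its foot is about 80 mm below the charger's top.
- **Contacts and flap at the end:** I worked these out rather than measuring them. The pack's height suggests the contacts are pressed 1 to 2 mm, and the flap should be resting open against the pack, but I could not read its angle.
- **Other things on the bench:** The short pack and carton were re-measured within 1 mm of where they started. The network missed the filter in the final top view, which stopped that script, so I did not re-measure the filter, oil bottle, tape or screwdriver. The arm never worked close to any of them.

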